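# Clamp a battery pack in the weld nest and lock the bar with its thumb wedge

## Task

Get the battery pack ready for spot welding: stand the black pack with its four green cells, cells up, on the bed of the aluminium weld nest between the fence and the sliding bar, and push the bar up until the pack is flush against the fence. Then slide the red-tabbed brass thumb wedge along its ramp in behind the bar until it jams and holds the pack clamped fast by itself; a firm thumb push is right (about 12 N), never so hard that the cells are crushed. Let go of everything and leave the other things on the mat alone.

Things in the scene. Friction and masses are not known exactly. Their poses are not given: they have to be found in the camera images.
- fixture: aluminium weld nest, fixed: plate 155 (x) x 205 (y) x 10 mm. Origin on its underside: plate spans x -75 to +80, y -70 to +135 mm; its top, the bed, is at z = 10 mm. The bar clamps toward the nest's +x, onto the black fence: inner face at x = 60 mm, 16 mm tall above the bed. In front of it two lugs, 10 mm tall (x 38 to 60 mm), leave room from y = -56 to +56 mm for the pack.
- ramp_side (a point): point on the bed at x = -24, y = 0 in the nest's frame, fixed to the nest, where the ramp block's face crosses y = 0, give or take: the block (26.5 mm tall, dark keeper strip on top) is screwed down through slots and stands up to 1.5 mm nearer or farther each time, not measured. The channel between bar and ramp narrows 1 mm per 8 mm toward the nest's -y.
- bar: sliding blue metal bar with orange pad, moves only along the nest's x, axes parallel to the nest's. Origin under the middle of its front (+x) face: that face starts at x = 16 to 19 mm in the nest's frame and is at 30 mm when the pack is held against the fence. 28 mm deep, 16 mm tall above the bed, front 100 mm long, back part y = -50 to +35 mm. Slides with about 2 N, stays where it is left.
- knob (a point): middle of the top of the bar's black round knob, moving with the bar: 18 mm diameter, upright, from 16 to 48 mm above the bed (this point 48 mm). It lies 19 mm behind the bar's front face, at y = -37 mm in the nest's frame. Push it toward +x or pinch it.
- pack: battery pack: black printed housing with four green-sleeved round cells, bright metal ends up; 30 mm (its x) x 104 mm (its y), round ends, 34 mm tall (cell ends 37 mm), about 0.19 kg. Origin under its centre, z up. Either end may go either way round in the nest. The cells are crushed if the bar presses on it with more than 35 N.
- wedge: brass wedge riding on the bed, drawn back at the nest's +y end; a rib on its top hooks under the keeper, so it only slides along the ramp (1.5 mm play). Axes parallel to the nest's, origin under its middle. 60 mm long (y), 16 mm tall (rib 21), 22 mm wide at its -y end, 30 mm at its +y end. To lock, it slides to the nest's -y, drifting 1 mm to +x per 8 mm.
- tab (a point): middle of the top of the wedge's red thumb tab, at x = 4.5, y = 24 mm from the wedge's origin: 17 (x) x 12 (y) mm, from 16 to 48 mm above the bed (this point 48 mm). Push its +y side or pinch it. It runs with 1 to 4 N and jams with the wedge's origin between y = -17 and +17 mm in the nest's frame; then the clamp force rises 5 to 30 N per mm. It stays jammed when let go.
- empty_housing: light grey printed housing of the same shape as the pack but with four empty round pockets (30 x 104 x 34 mm); origin under its centre. Not used here.
- spare_cell: single green cell standing on end, 18 mm diameter, 35 mm high; origin under its centre. Not used here.
- screwdriver: black-handled small screwdriver lying on the mat, 160 mm long, 26 mm thick; origin under its middle. Not used here.
- strip_bundle: flat bundle of nickel strips with a yellow band, 11 x 90 x 4 mm; origin under its centre. Not used here.
- tweezers: dark steel tweezers lying flat, about 15 x 130 x 8 mm; origin under its middle. Not used here.
- screw_jar: clear jar with grey cap, 56 mm diameter, 60 mm high; origin under its centre. Not used here.
- cleaner: blue bottle with red cap and paper label, 60 mm diameter, 130 mm high; origin under its centre. Not used here.
Not all that is in view belongs to the job. There is more than one size of the wedge; the job needs the larger.

How it is judged:
By the outcome, as a careful person would: the job done as asked, in the order asked, and still so for the second after the job is handed in, with the robot touching nothing.
It also fails if it takes over 61 s, if anything falls off the work surface, if the arm or the gripper's body presses on something with over 40 N, if the wrist force passes 120 N, or if a joint passes its speed limit or range.

## Robot

A 6-joint arm with a two-finger parallel gripper is mounted at the origin on the work surface. World frame = base frame: x ahead of the robot, y to its left, z up, the work surface at z = 0. Lengths are in mm, angles in degrees, forces in N, time in s.
With the tool pointing down it reaches from about 350 to 850 mm from the base axis. Payload 8.1 kg.
Tool frame: the origin (TCP) lies at the very end of the fingers, on their centre line; the grasp point (between the pads) lies 19 mm behind it (tcp_to_grasp is the distance from the TCP to the grasp point, in mm); z points along the fingers, x is the direction in which the jaws open and shut, and the axes are right-handed (so a half turn about z gives the same grasp; the last joint's range is limited). The gripper opens to 85 mm and grips with 20 to 120 N. Pads are 22 mm wide; open, the fingers measure 114 mm over their backs; the gripper's body (76 mm by 85 mm) begins 54 mm behind the grasp point. The pads swing forward as they close: fully open they stand 13 mm farther back than shut.
Start: joints at [62.544, 7.471, 85.268, -0, 87.261, -4.893], TCP at [230.2, 554.088, 231.292] pointing down, gripper open.
Joint ranges: [-169.43, 169.43], [-51.17, 129.36], [1.28, 143.12], [-76.62, 256.62], [0, 156.53], [-152.29, 152.29]. Speed limits (degrees/s): [136.94, 136.94, 159.86, 180, 180, 180].

## Interface

Orientations are given as [roll, pitch, yaw] about the fixed x, y, z axes, in that order (R = Rz(yaw) Ry(pitch) Rx(roll)).
In Python, from bench import * gives the robot as it stands. The module is installed in compiled form; this text tells all that it offers.
- The arm moves only by the tool apply_moves, never from a script. Its argument "targets" is text: rows parted by semicolons, each of 7 numbers parted by spaces: the turn, a rotation vector about the tool's x, y, z in rad, then the shift along the tool's x, y, z in cm, then the finger opening in cm, from 0 to 8.54. A call has exactly 5 rows; each row is the pose to reach, as a shift and turn from the pose commanded when the call began, along the tool's axes at that moment; what a row does not reach only later rows make up. A row lasts 1/10 s, in which the tool goes at most 50 mm and 8.59 degrees, less where a joint would pass 70% of its speed; a pose out of reach is approached as far as the arm can. A call with a gripper value outside its range is refused whole. The fingers move at their own pace and stop on an object; "force" is the grip in N (left out, the last holds). Time passes only in rows, so rows that repeat a pose let the fingers close, or fill a call up. It gives the time, the measured TCP pose, the force and the opening at its end, in the units of the state.
- sense(): the state, without advancing time (a new reading comes with each control period).
- snapshot(name): name is "scene" or "top"; returns the picture (400x640x3 uint8, red, green, blue); there is no depth.
- camera_model(name): a dict with "fx", "fy", "cx", "cy" (pixels), "position" and "attitude" of the camera in the world. Camera axes: x right, y up, looking along -z (the intrinsics and any distortion apply to the point x, -y, -z); pixel columns grow to the right and rows downward; lengths in mm; the calibration is good to about 2 mm. A picture is of the moment at which its call begins. camera_model takes no time and is no camera call.
- hand_in(): hands the job in, once; it reports no verdict.
Trained networks look in the newest picture that a camera, given by its name, has taken for a name from the list of things; names that differ only in an ending like _2 or _b are one class to them, and where a whole thing is asked for, a point or a joint stands for the part that bears it (a point fixed in the world has none). Each returns a list of dicts, best first, with "confidence" (0 to 1); they miss things now and then, are a little off and sometimes report something else, mostly with a low value. They report only what shows in the picture. A call takes as long as a camera call. They do not tell look-alikes from the thing itself.
- recognise(camera, query): "at" ([row, column] in pixels, amid what is visible of it).
- place_of(camera, query): "at" ([row, column] in pixels: a listed point, or the origin of a listed thing).
The state is a dict: "time": time; "joint_pos": joint angles; "qd": joint speeds; "joint_efforts": joint torques, N m; "tool_pos": TCP position; "tcp_rot": TCP orientation; "ft_force": force on the tool from outside, world axes, zero at the start; "wrist_torque": the same for the moment, N m; "finger_gap": finger opening in mm.
Only numpy, scipy, OpenCV 4.12 (cv2) and the standard library are available. Lean on these libraries where they do the work, as an engineer would, in place of code of your own. Each camera call takes 0.05 s, during which the arm holds its last target. There are 200 camera calls.

## Working session

There is one attempt and no reset: what is moved stays moved. The work goes in short steps, Python scripts to look and compute and a tool call to move; the robot and the scene stay as the last step left them, time stands still between calls to the robot, and variables do not carry over. Pictures are saved under pics/ and viewed, about 8 in all and at most 12, crops included, and the job is handed in when it is done.

Besides the shell and the picture viewer there is one more tool, called after "Request:" by a JSON object that holds its "name" and its "arguments". apply_moves: Moves the arm, as the interface text tells. Its arguments: {"type":"object","properties":{"targets":{"type":"string"},"force":{"type":"number"}},"required":["targets"]}

```bash
mkdir -p pics
cat > h.py <<'E'
from bench import *
import numpy as np, cv2
from scipy.spatial.transform import Rotation as R
def cam(n):
    m=camera_model(n); return m
def save(n,f,crop=None,s=1):
    im=snapshot(n)
    if crop: r0,r1,c0,c1=crop; im=im[r0:r1,c0:c1]
    im=cv2.resize(im,None,fx=s,fy=s,interpolation=cv2.INTER_CUBIC)
    cv2.imwrite('pics/'+f,im[:,:,::-1])
E
python3 - <<'E'
from h import *
for n in('scene','top'):
    print(camera_model(n)); save(n,n+'1.png')
    for q in('fixture','bar','knob','pack','wedge','tab','ramp_side','empty_housing'):
        print(n,q,[(np.round(d['at']).tolist(),round(d['confidence'],2)) for d in place_of(n,q)][:4])
print(sense())
E
```

```text
{'fx': 433.37284116927947, 'fy': 433.37284116927947, 'cx': 323.7507190425715, 'cy': 196.14136218039346, 'position': array([1298.65234693,  -96.59081539,  544.77181485]), 'attitude': array([5.98065042e+01, 3.94293010e-02, 8.95599130e+01])}
scene fixture [([249.0, 296.0], 0.72)]
scene bar [([249.0, 295.0], 0.67)]
scene knob [([226.0, 276.0], 0.76)]
scene pack [([217.0, 435.0], 0.82)]
scene wedge [([240.0, 341.0], 0.56), ([180.0, 249.0], 0.42)]
scene tab [([222.0, 355.0], 0.93), ([169.0, 238.0], 0.64), ([216.0, 204.0], 0.25)]
scene ramp_side [([236.0, 299.0], 0.84), ([252.0, 294.0], 0.59)]
scene empty_housing [([262.0, 471.0], 0.66), ([234.0, 403.0], 0.51), ([302.0, 459.0], 0.5)]
{'fx': 379.22181729778487, 'fy': 379.22181729778487, 'cx': 320.042023063868, 'cy': 193.25921117861495, 'position': array([484.75302226, -64.31439197, 896.74368702]), 'attitude': array([  3.36397947,  -0.8766199 , -89.48992641])}
top fixture [([174.0, 349.0], 0.96)]
top bar [([166.0, 352.0], 0.6), ([194.0, 255.0], 0.56)]
top knob [([176.0, 368.0], 0.94)]
top pack [([232.0, 211.0], 0.79)]
top wedge [([182.0, 311.0], 0.61), ([310.0, 413.0], 0.59)]
top tab [([313.0, 420.0], 0.69), ([181.0, 299.0], 0.56)]
top ramp_side [([187.0, 349.0], 0.91)]
top empty_housing [([157.0, 204.0], 0.67)]
{'time': 0.9, 'joint_pos': array([ 6.25446903e+01,  7.47062867e+00,  8.52678675e+01, -3.68354237e-04,
        8.72613893e+01, -4.89214971e+00]), 'qd': array([-0.01136133,  0.0073232 ,  0.02004918,  0.01880276,  0.01900827,
       -0.04298475]), 'joint_efforts': array([-1.16677762e-03, -5.69341350e+01, -5.00855827e+01, -1.38784153e-04,
        1.60769137e-03, -5.88666080e-05]), 'tool_pos': array([230.19537859, 554.0887846 , 231.2971821 ]), 'tcp_rot': array([ 1.79999624e+02, -8.27681439e-05,  6.74368576e+01]), 'ft_force': array([0.19088004, 0.93890425, 0.4651511 ]), 'wrist_torque': array([ 0.0628556 ,  0.03356233, -0.02894892]), 'finger_gap': 85.5489460563645}
```

View pics/top1.png

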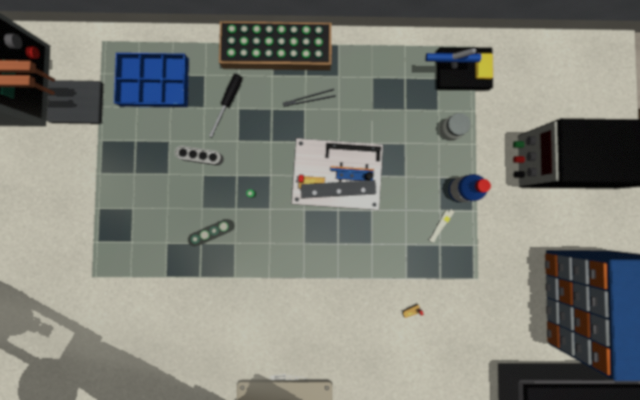

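View pics/scene1.png

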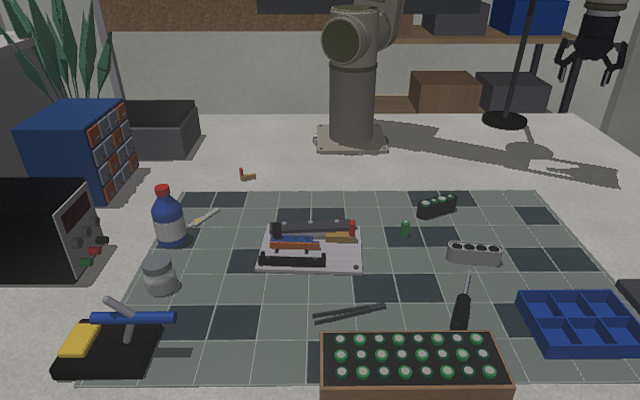

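Top view: the pack with green cells is at about (232,211), and the pocketed grey housing at (157,199) is the look-alike. The nest is at (174,337), with the larger wedge in it at (182,311). A small spare wedge lies at (311,413) and is not used. I'll enlarge to confirm and measure.

```bash
cat >> h.py <<'E'
def ray(n,rc):
    m=camera_model(n); r,c=rc
    d=np.array([(c-m['cx'])/m['fx'],-(r-m['cy'])/m['fy'],-1.])
    return m['position'],R.from_euler('xyz',m['attitude'],degrees=True).as_matrix()@d
def onz(n,rc,z):
    p,d=ray(n,rc); return (p+d*(z-p[2])/d[2])[:2]
def proj(n,P):
    m=camera_model(n); q=(np.atleast_2d(P)-m['position'])@R.from_euler('xyz',m['attitude'],degrees=True).as_matrix()
    return np.c_[m['cy']-m['fy']*q[:,1]/-q[:,2], m['cx']+m['fx']*q[:,0]/-q[:,2]]
E
python3 - <<'E'
from h import *
save('top','c1.png',(125,255,170,395),3.5)
im=snapshot('top').astype(int); 
# plate mask
L=im.sum(2); sub=np.zeros(L.shape,np.uint8); sub[130:218,285:390]=(L[130:218,285:390]>480)
sub=cv2.morphologyEx(sub,cv2.MORPH_CLOSE,np.ones((3,3)))
cs,_=cv2.findContours(sub,cv2.RETR_EXTERNAL,cv2.CHAIN_APPROX_NONE); c=max(cs,key=cv2.contourArea)
rect=cv2.minAreaRect(c);print(rect)
for p in cv2.boxPoints(rect): print('corner',p[::-1],onz('top',p[::-1],10).round(1))
# pack dark mask
s=np.zeros(L.shape,np.uint8); reg=im[212:252,180:242]
print('mat',im[240,200],im[225,190],'pack',im[232,211])
for n in('top','scene'):
  d=place_of(n,'pack')[0]['at']; print(n,'pack',onz(n,d,0).round(1))
  d=place_of(n,'fixture')[0]['at']; print(n,'fix',onz(n,d,0).round(1))
  d=place_of(n,'knob')[0]['at']; print(n,'knob',onz(n,d,58).round(1))
  for d in place_of(n,'tab')[:2]: print(n,'tab',onz(n,d['at'],58).round(1))
E
```

```text
((337.4645690917969, 173.96702575683594), (86.9176025390625, 64.49700164794922), 4.332313537597656)
corner [202.84045 291.69385] [513.9 -11.4]
corner [138.52774 296.56604] [665.9 -20.8]
corner [145.0936 383.2353] [ 652.6 -225.9]
corner [209.40631 378.3631 ] [ 500.5 -214.4]
mat [59 70 62] [117 125 114] pack [ 81 102  88]
top pack [443.2 173.5]
top fix [ 586.1 -147.9]
top knob [ 570.8 -184.5]
top tab [ 268.1 -302.8]
top tab [566.1 -32.6]
scene pack [458.7 166.6]
scene fix [ 579.8 -149.4]
scene knob [ 578.4 -186.7]
scene tab [566.4 -28.2]
scene tab [ 322.9 -304.5]
```

View pics/c1.png

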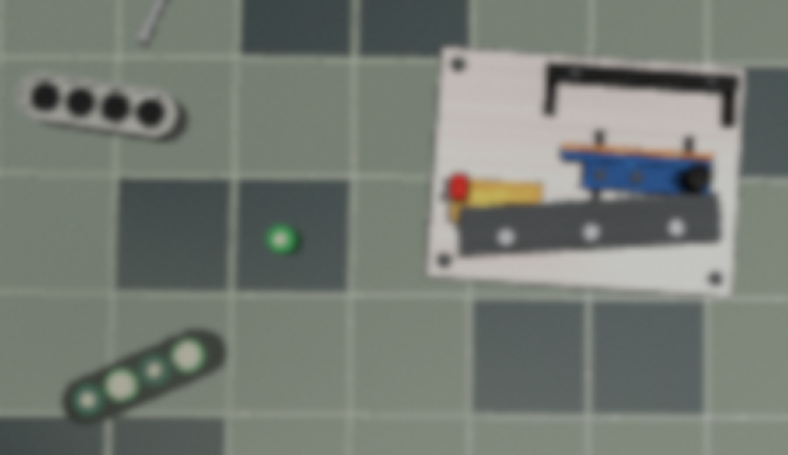

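The crop confirms it: the pack with four bright cell ends is at lower left, the nest is at right with its fence up (toward world +x), and the brass wedge with its red tab is at the nest's +y end. Next I'll fit poses and overlay them on both cameras.

```bash
cat >> h.py <<'E'
def T(p,yaw,P):
    P=np.atleast_2d(P).astype(float); a=np.radians(yaw); M=np.array([[np.cos(a),-np.sin(a)],[np.sin(a),np.cos(a)]])
    return np.c_[P[:,:2]@M.T+np.array(p)[:2],P[:,2]]
def go(xy,z,yaw):
    s=sense(); p=s['tool_pos']; M=R.from_euler('xyz',s['tcp_rot'],degrees=True); G=R.from_euler('xyz',[180,0,yaw],degrees=True)
    print('t',round(s['time'],2),'tcp',p.round(1),s['tcp_rot'].round(1),'turn',(M.inv()*G).as_rotvec().round(3),'shift cm',(M.inv().apply(np.array([*xy,z])-p)/10).round(2),'gap',round(s['finger_gap'],1),'F',s['ft_force'].round(1))
E
python3 - <<'E'
from h import *
a=onz('top',(125+399/3.5,170+87/3.5),37);b=onz('top',(125+355/3.5,170+187/3.5),37)
v=a-b; yaw=np.degrees(np.arctan2(v[1],v[0]))-90; c=(a+b)/2; print('pack',c,yaw,np.linalg.norm(v))
f=(579,-150);fy=-3.65
def box(x0,x1,y0,y1,z):return [(x0,y0,z),(x1,y0,z),(x1,y1,z),(x0,y1,z)]
out=[]
for n,cr in(('top',(125,255,170,395)),('scene',(170,290,240,470))):
    im=snapshot(n); r0,r1,c0,c1=cr;s=3.4
    o=cv2.resize(im[r0:r1,c0:c1],None,fx=s,fy=s,interpolation=cv2.INTER_CUBIC)[:,:,::-1].copy()
    for P,pp,yy,col in((box(-75,80,-70,135,10),f,fy,(255,0,255)),(box(38,60,-56,56,20),f,fy,(0,255,255)),(box(-15,15,-52,52,34),c,yaw,(0,0,255)),(box(-15,15,-52,52,0),c,yaw,(255,0,0))):
        q=(proj(n,T(pp,yy,P))[:,::-1]-[c0,r0]+.5)*s
        cv2.polylines(o,[q.round().astype(int)],True,col,1)
    out.append(o)
w=max(o.shape[1] for o in out);out=[cv2.copyMakeBorder(o,0,0,0,w-o.shape[1],0) for o in out]
o=np.vstack(out);cv2.imwrite('pics/ov1.png',cv2.resize(o,None,fx=.68,fy=.68,interpolation=cv2.INTER_AREA));print(o.shape)
go(c,150,yaw)
E
```

```text
pack [444.16427892 171.403414  ] 24.38544505864685 69.39428478540934
(850, 782, 3)
t 1.5 tcp [230.2 554.1 231.3] [-180.    -0.    67.4] turn [-0.     0.     0.751] shift cm [-27.13  34.44   8.13] gap 85.3 F [-0.4  0.2 -0.7]
```

View pics/ov1.png

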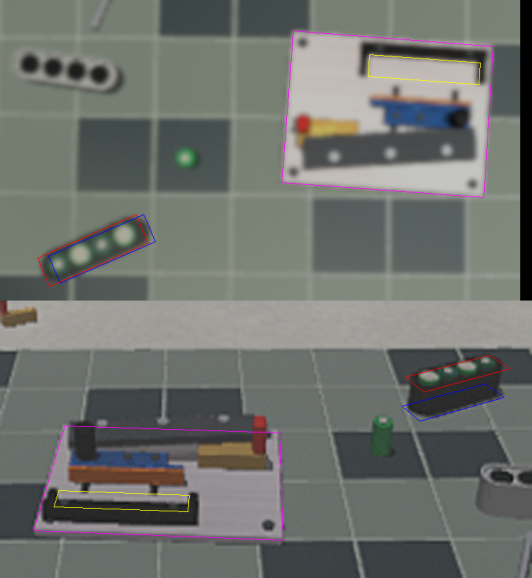

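The overlays agree in both views, to within a couple of pixels on the nest and the pack. Moving above the pack.

Request:
{"name": "apply_moves", "arguments": {"targets": "0 0 0.15 -2.7 3.45 0.8 6; 0 0 0.3 -5.4 6.9 1.6 6; 0 0 0.45 -8.1 10.35 2.4 6; 0 0 0.6 -10.8 13.8 3.2 6; 0 0 0.75 -13.5 17.2 4 6", "force": 40}}

```text
time: 2.0
tool_pos: [337.8, 361.9, 191.1]
tcp_rot: [-180.0, -0.0, 24.1]
ft_force: [0.6, -0.2, 0.7]
finger_gap: 60.1
```

```bash
python3 -c "
from h import *
go((444.2,171.4),110,24.4)"
```

```text
t 2.0 tcp [337.8 361.9 191.1] [-180.    -0.    24.1] turn [-0.    -0.001 -0.005] shift cm [ 1.91 21.74  8.11] gap 60.1 F [ 0.6 -0.2  0.7]
```

Request:
{"name": "apply_moves", "arguments": {"targets": "0 0 0 0.4 4.4 1.6 6; 0 0 0 0.8 8.7 3.2 6; 0 0 0 1.2 13 4.9 6; 0 0 0 1.5 17.4 6.5 6; 0 0 0 1.9 21.7 8.1 6"}}

```text
time: 2.5
tool_pos: [445.1, 172.1, 110.0]
tcp_rot: [180.0, -0.1, 24.5]
ft_force: [0.3, 0.1, 1.0]
finger_gap: 60.0
```

Run:
```python
from h import *
save('top','c2.png',(190,260,170,250),4); save('scene','c3.png',(140,260,370,500),4)
a=cv2.imread('pics/c2.png');b=cv2.imread('pics/c3.png')
h=max(a.shape[0],b.shape[0]);a=cv2.copyMakeBorder(a,0,h-a.shape[0],0,0,0)
o=np.hstack([a,b])[:,:,:];cv2.imwrite('pics/c4.png',cv2.resize(o,None,fx=.9,fy=.9))
go((444.2,171.4),18,24.4)
```

```text
t 2.6 tcp [445.  169.2 108.1] [179.9   0.2  24.2] turn [ 0.001  0.003 -0.004] shift cm [ 0.05 -0.25  9.01] gap 59.9 F [0.5 1.  0.2]
```

View pics/c4.png

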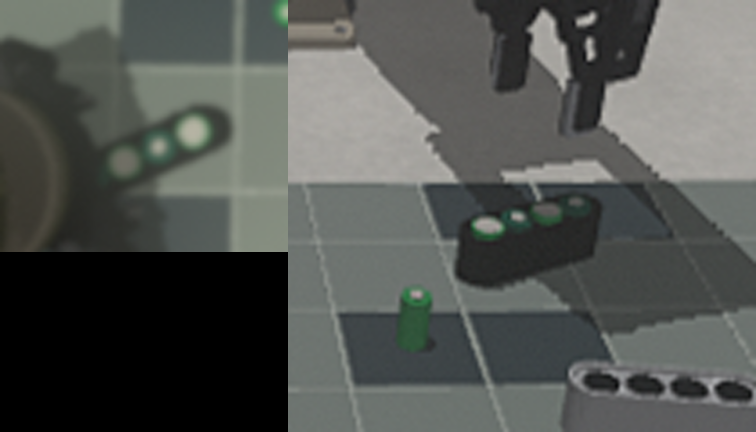

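Top view: the wrist only partly covers the pack, which is at about (232,211). Scene view: the open fingers hang above and behind the pack, at about px (170,440). I'll check where the TCP should project.

Run:
```python
from h import *
c=(444.2,171.4)
print(proj('scene',[[445,171,113]]),proj('scene',T(c,24.4,[[30,0,113],[-30,0,113],[0,-34.7,37],[0,34.7,37],[0,0,37]])))
```

```text
[[170.18267944 442.13286486]] [[175.71094438 451.06008913]
 [164.59935386 433.81455013]
 [202.90103882 425.27579429]
 [196.41332344 449.81313573]
 [199.61616403 437.69959675]]
```

Request:
{"name": "apply_moves", "arguments": {"targets": "0 0 0 0 -0.1 2.5 6; 0 0 0 0 -0.1 5 6; 0 0 0 0 -0.1 7.2 6; 0 0 0 0 -0.1 8.6 6; 0 0 0 0 -0.1 9.15 6"}}

```text
time: 3.1
tool_pos: [442.9, 174.8, 17.5]
tcp_rot: [-180.0, 0.1, 24.5]
ft_force: [-0.0, 0.2, 0.1]
finger_gap: 60.1
```

Request:
{"name": "apply_moves", "arguments": {"targets": "0 0 0 0 0 0 2; 0 0 0 0 0 0 2; 0 0 0 0 0 0 2; 0 0 0 0 0 0 2; 0 0 0 0 0 0 2", "force": 40}}

```text
time: 3.6
tool_pos: [445.1, 175.1, 20.1]
tcp_rot: [180.0, -0.1, 24.5]
ft_force: [-0.8, 1.3, 5.4]
finger_gap: 29.3
```

Request:
{"name": "apply_moves", "arguments": {"targets": "0 0 0 0 0 -1 2; 0 0 0 0 0 -3 2; 0 0 0 0 0 -5 2; 0 0 0 0 0 -7 2; 0 0 0 0 0 -8 2"}}

```text
time: 4.1
tool_pos: [444.8, 174.8, 101.0]
tcp_rot: [180.0, -0.1, 24.5]
ft_force: [0.5, -0.5, -2.8]
finger_gap: 29.0
```

Run:
```python
from h import *
save('scene','c5.png',(120,260,370,500),4)
P=[]
for i in range(4):
    snapshot('top'); s=sense(); P.append([*s['tool_pos'],s['tcp_rot'][2],*s['ft_force']])
print(np.round(P,1))
go((T((579,-150),-3.65,[[37,0,0]])[0,:2]),110,-3.65)
```

```text
[[ 4.451e+02  1.750e+02  1.005e+02  2.450e+01  2.000e-01  8.000e-01
  -2.800e+00]
 [ 4.443e+02  1.748e+02  9.920e+01  2.450e+01  3.000e-01  7.000e-01
  -2.100e+00]
 [ 4.436e+02  1.745e+02  9.820e+01  2.450e+01 -3.000e-01 -3.000e-01
  -3.200e+00]
 [ 4.431e+02  1.744e+02  9.770e+01  2.450e+01  3.000e-01  0.000e+00
  -2.700e+00]]
t 4.35 tcp [443.1 174.4  97.7] [-1.80e+02  1.00e-01  2.45e+01] turn [0.    0.002 0.491] shift cm [ 2.19 36.9  -1.25] gap 29.0 F [ 0.3  0.  -2.7]
```

View pics/c5.png

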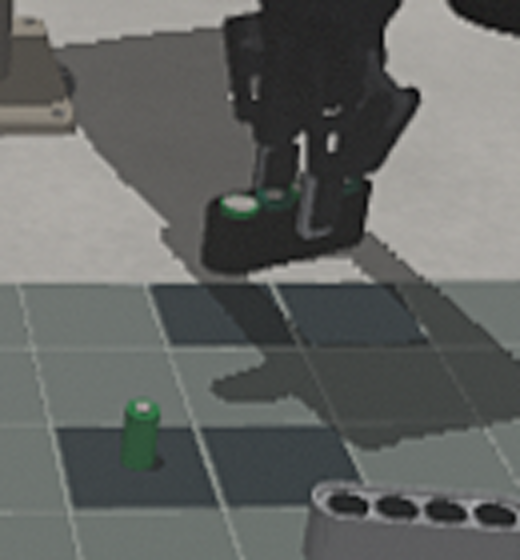

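The pack is held level, about 3 mm off centre along its length, with green cells up. Carrying it to the nest.

Request:
{"name": "apply_moves", "arguments": {"targets": "0 0 0.1 0.2 3.5 -0.2 2; 0 0 0.2 0.5 7.5 -0.4 2; 0 0 0.3 0.7 11.5 -0.6 2; 0 0 0.4 1 15.5 -0.8 2; 0 0 0.49 1.2 19.5 -1 2"}}

```text
time: 4.85
tool_pos: [535.2, 0.8, 107.2]
tcp_rot: [-180.0, 0.1, -3.8]
ft_force: [0.4, -0.0, -2.4]
finger_gap: 28.8
```

Run:
```python
from h import *
go((T((579,-150),-3.65,[[38.5,3,0]])[0,:2]),75,-3.65)
```

```text
t 4.85 tcp [535.2   0.8 107.2] [-1.8e+02  1.0e-01 -3.8e+00] turn [-0.     0.002 -0.003] shift cm [ 9.23 14.44  3.2 ] gap 28.8 F [ 0.4 -0.  -2.4]
```

Request:
{"name": "apply_moves", "arguments": {"targets": "0 0 0 2 3.2 0 2; 0 0 0 4.5 7 0 2; 0 0 0 7 11 0.3 2; 0 0 0 8.8 13.8 1.5 2; 0 0 0 9.2 14.4 3.2 2"}}

```text
time: 5.35
tool_pos: [619.7, -151.4, 76.0]
tcp_rot: [179.9, -0.1, -3.8]
ft_force: [-0.2, 0.9, -2.7]
finger_gap: 29.2
```

Run:
```python
from h import *
f=(579,-150);fy=-3.65
im1=snapshot('top');im2=snapshot('scene')
go((T(f,fy,[[38.5,3,0]])[0,:2]),31,fy)
s=sense();tc=s['tool_pos'];yaw=s['tcp_rot'][2]
c=T(tc,yaw,[[0,-3,0]])[0,:2]; zb=tc[2]-19
def box(x0,x1,y0,y1,z):return [(x0,y0,z),(x1,y0,z),(x1,y1,z),(x0,y1,z)]
out=[]
for n,im,cr,s in(('top',im1,(130,220,280,400),5),('scene',im2,(170,290,230,390),3.75)):
    r0,r1,c0,c1=cr
    o=cv2.resize(im[r0:r1,c0:c1],None,fx=s,fy=s,interpolation=cv2.INTER_CUBIC)[:,:,::-1].copy()
    for P,pp,yy,col in((box(-75,80,-70,135,10),f,fy,(255,0,255)),(box(38,60,-56,56,26),f,fy,(0,255,255)),(box(-15,15,-52,52,zb+34),c,yaw,(0,0,255)),(box(-15,15,-52,52,zb),c,yaw,(255,0,0))):
        q=(proj(n,T(pp,yy,P))[:,::-1]-[c0,r0]+.5)*s
        cv2.polylines(o,[q.round().astype(int)],True,col,1)
    out.append(o)
o=np.vstack(out);print(o.shape);cv2.imwrite('pics/c6.png',cv2.resize(o,None,fx=.65,fy=.65,interpolation=cv2.INTER_AREA))
```

```text
t 5.45 tcp [ 615.7 -148.1   71.8] [-179.9    0.4   -3.7] turn [-0.002  0.007 -0.001] shift cm [0.23 0.13 4.08] gap 28.7 F [-0.7  0.8 -2.5]
(900, 600, 3)
```

View pics/c6.png

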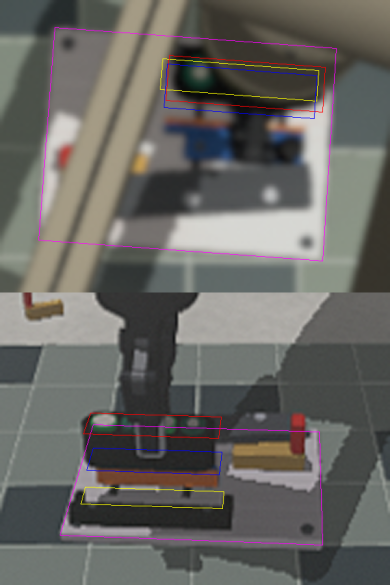

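Scene view: the pack is level above the bed between the bar and the fence, with its ends at crop columns 83–220 against the lug gap at 82–223. The arm was still settling a few mm when the picture was taken. Descending gently.

Request:
{"name": "apply_moves", "arguments": {"targets": "0 0 0 0.2 0.1 1 2; 0 0 0 0.2 0.1 2 2; 0 0 0 0.2 0.1 2.8 2; 0 0 0 0.2 0.1 3.3 2; 0 0 0 0.2 0.1 3.5 2"}}

```text
time: 5.95
tool_pos: [619.9, -147.8, 41.1]
tcp_rot: [-180.0, 0.1, -3.6]
ft_force: [-0.1, -0.7, -1.8]
finger_gap: 29.1
```

Request:
{"name": "apply_moves", "arguments": {"targets": "0 0 0 0 0 0 2; 0 0 0 0 0 0 2; 0 0 0 0 0 0 2; 0 0 0 0 0 0 2; 0 0 0 0 0 0 2"}}

```text
time: 6.45
tool_pos: [620.5, -148.6, 42.1]
tcp_rot: [180.0, -0.0, -3.6]
ft_force: [-0.5, 0.2, -2.0]
finger_gap: 29.0
```

Run:
```python
from h import *
go((T((579,-150),-3.65,[[38.5,3,0]])[0,:2]),29,-3.65)
```

```text
t 6.45 tcp [ 620.5 -148.6   42.1] [180.   -0.   -3.6] turn [ 0.    -0.     0.001] shift cm [-0.28  0.11  1.31] gap 29.0 F [-0.5  0.2 -2. ]
```

Request:
{"name": "apply_moves", "arguments": {"targets": "0 0 0 -0.15 0.05 0.3 2; 0 0 0 -0.3 0.1 0.6 2; 0 0 0 -0.3 0.1 0.9 2; 0 0 0 -0.3 0.1 1 2; 0 0 0 -0.3 0.1 1 2"}}

```text
time: 6.95
tool_pos: [617.0, -149.2, 31.3]
tcp_rot: [-180.0, 0.0, -3.6]
ft_force: [0.2, -0.3, -2.6]
finger_gap: 29.0
```

Request:
{"name": "apply_moves", "arguments": {"targets": "0 0 0 0 0 0.05 2; 0 0 0 0 0 0.1 2; 0 0 0 0 0 0.15 2; 0 0 0 0 0 0.2 2; 0 0 0 0 0 0.2 2"}}

```text
time: 7.45
tool_pos: [617.5, -149.3, 30.1]
tcp_rot: [180.0, -0.0, -3.6]
ft_force: [-1.7, 0.5, 0.7]
finger_gap: 29.0
```

Request:
{"name": "apply_moves", "arguments": {"targets": "0 0 0 0 0 0.05 2; 0 0 0 0 0 0.1 2; 0 0 0 0 0 0.1 2; 0 0 0 0 0 0.1 2; 0 0 0 0 0 0.1 2"}}

```text
time: 7.95
tool_pos: [617.5, -149.3, 30.1]
tcp_rot: [180.0, -0.0, -3.6]
ft_force: [-4.8, 2.1, 9.7]
finger_gap: 29.1
```

Run:
```python
from h import *
print(sense()['wrist_torque'])
f=(579,-150);fy=-3.65
im=snapshot('scene'); P=T(sense()['tool_pos'],-3.65,[[0,-3,0]])[0,:2];print('pack centre est',P)
r0,r1,c0,c1=170,290,230,390;s=5
o=cv2.resize(im[r0:r1,c0:c1],None,fx=s,fy=s,interpolation=cv2.INTER_CUBIC)[:,:,::-1].copy()
cv2.imwrite('pics/c7.png',o)
```

```text
[ 0.25523733  0.98651845 -0.01250399]
pack centre est [ 617.28762308 -152.31774834]
```

View pics/c7.png

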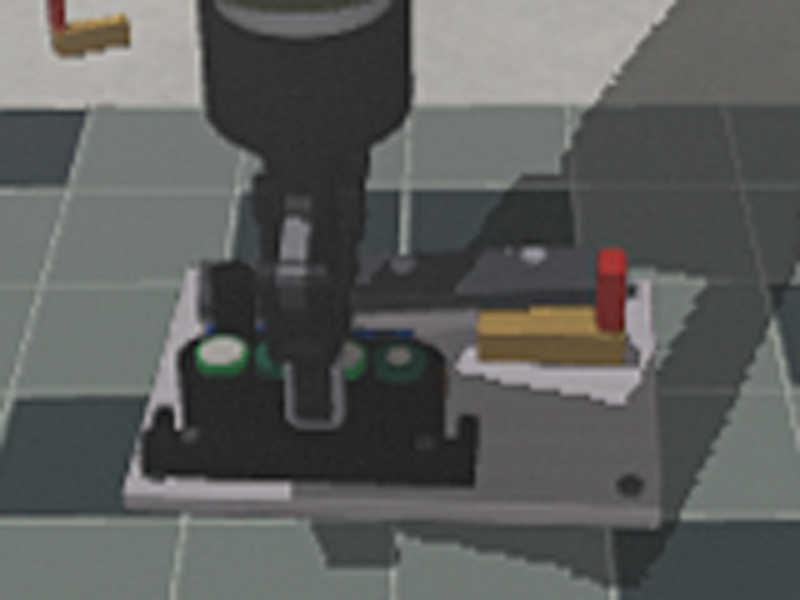

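The pack is in the lug gap, with its ends at columns 178–447 and the lugs at about 172 and 457. The finger heights are consistent with it standing on the bed. Releasing and lifting.

Request:
{"name": "apply_moves", "arguments": {"targets": "0 0 0 0 0 -0.1 4.5; 0 0 0 0 0 -0.1 4.5; 0 0 0 0 0 -0.1 4.5; 0 0 0 0 0 -0.5 4.5; 0 0 0 0 0 -2 4.5"}}

```text
time: 8.5
tool_pos: [615.7, -148.8, 47.3]
tcp_rot: [-179.9, 0.2, -3.6]
ft_force: [-0.3, 0.3, -0.4]
finger_gap: 44.7
```

Request:
{"name": "apply_moves", "arguments": {"targets": "0 0 0 0 0 -2 4.5; 0 0 0 0 0 -4 4; 0 0 0 0 0 -5.5 2; 0 0 0 0 0 -6 0; 0 0 0 0 0 -6 0"}}

```text
time: 9.0
tool_pos: [618.1, -149.5, 110.2]
tcp_rot: [180.0, -0.1, -3.6]
ft_force: [-0.3, 0.3, 1.1]
finger_gap: 0.4
```

Run:
```python
from h import *
go((T((579,-150),-3.65,[[-28,-37,0]])[0,:2]),90,-3.65)
```

```text
t 9.0 tcp [ 618.1 -149.5  110.2] [ 1.8e+02 -1.0e-01 -3.6e+00] turn [ 0.001 -0.002  0.001] shift cm [-6.7   3.99  2.01] gap 0.4 F [-0.3  0.3  1.1]
```

Request:
{"name": "apply_moves", "arguments": {"targets": "0 0 0 -2.3 1.3 0 0; 0 0 0 -4.6 2.7 0 0; 0 0 0 -7 4 0.5 0; 0 0 0 -7.2 4 2.5 0; 0 0 0 -7.2 4 4 0"}}

```text
time: 9.5
tool_pos: [541.4, -184.6, 66.8]
tcp_rot: [-180.0, 0.1, -3.7]
ft_force: [0.1, 0.4, 0.2]
finger_gap: -0.2
```

Request:
{"name": "apply_moves", "arguments": {"targets": "0 0 0 0 0 1 0; 0 0 0 0 0 2 0; 0 0 0 0 0 2.4 0; 0 0 0 0 0 2.4 0; 0 0 0 0 0 2.4 0"}}

```text
time: 10.0
tool_pos: [543.5, -184.7, 45.2]
tcp_rot: [180.0, -0.0, -3.6]
ft_force: [-0.4, -0.2, -0.2]
finger_gap: -0.2
```

Run:
```python
from h import *
go((T((579,-150),-3.65,[[-12.5,-37,0]])[0,:2]),46,-3.65)
save('scene','c8.png',(170,290,230,390),5)
for n in('top','scene'):print([(d['at'],d['confidence']) for d in place_of(n,'knob')[:2]])
```

```text
t 10.0 tcp [ 543.5 -184.7   45.2] [180.   -0.   -3.6] turn [ 0.    -0.001  0.001] shift cm [ 2.08  0.02 -0.08] gap -0.2 F [-0.4 -0.2 -0.2]
[([128.3, 450.0], 0.55), ([176.1, 368.6], 0.5)]
[([221.8, 278.3], 0.69)]
```

View pics/c8.png

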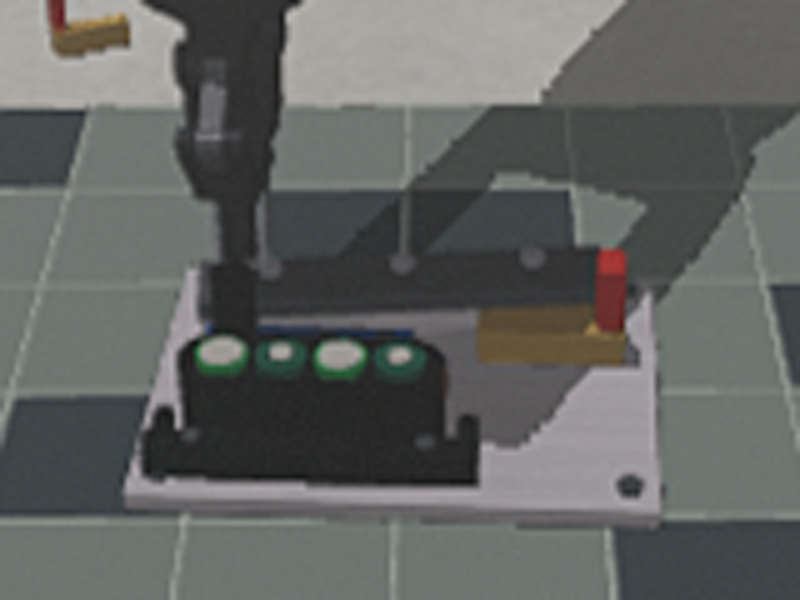

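The pack stands upright with four cells up, and the fingers are behind the knob. Pushing the bar.

Request:
{"name": "apply_moves", "arguments": {"targets": "0 0 0 0.3 0 0 0; 0 0 0 0.6 0 0 0; 0 0 0 0.9 0 0 0; 0 0 0 1.1 0 0 0; 0 0 0 1.2 0 0 0"}}

```text
time: 10.65
tool_pos: [554.8, -185.4, 44.7]
tcp_rot: [-180.0, 0.0, -3.6]
ft_force: [-2.0, -0.9, -0.1]
finger_gap: 0.1
```

Request:
{"name": "apply_moves", "arguments": {"targets": "0 0 0 0.1 0 0 0; 0 0 0 0.2 0 0 0; 0 0 0 0.3 0 0 0; 0 0 0 0.4 0 0 0; 0 0 0 0.5 0 0 0"}}

```text
time: 11.15
tool_pos: [559.6, -185.6, 44.6]
tcp_rot: [-180.0, 0.0, -3.6]
ft_force: [-4.6, 0.7, 1.0]
finger_gap: 0.1
```

Request:
{"name": "apply_moves", "arguments": {"targets": "0 0 0 0.1 0 0 0; 0 0 0 0.2 0 0 0; 0 0 0 0.3 0 0 0; 0 0 0 0.3 0 0 0; 0 0 0 0.3 0 0 0"}}

```text
time: 11.65
tool_pos: [562.9, -185.9, 44.7]
tcp_rot: [-180.0, -0.0, -3.6]
ft_force: [-2.2, -0.3, -1.2]
finger_gap: 0.1
```

Request:
{"name": "apply_moves", "arguments": {"targets": "0 0 0 0.1 0 0 0; 0 0 0 0.1 0 0 0; 0 0 0 0.15 0 0 0; 0 0 0 0.2 0 0 0; 0 0 0 0.2 0 0 0"}}

```text
time: 12.15
tool_pos: [564.9, -186.0, 44.8]
tcp_rot: [-180.0, -0.0, -3.6]
ft_force: [-2.9, 0.7, -0.6]
finger_gap: 0.4
```

Request:
{"name": "apply_moves", "arguments": {"targets": "0 0 0 0.1 0 0 0; 0 0 0 0.15 0 0 0; 0 0 0 0.2 0 0 0; 0 0 0 0.2 0 0 0; 0 0 0 0.2 0 0 0"}}

```text
time: 12.65
tool_pos: [566.2, -186.1, 44.7]
tcp_rot: [-180.0, 0.1, -3.6]
ft_force: [-6.5, 1.5, 1.9]
finger_gap: -0.1
```

Request:
{"name": "apply_moves", "arguments": {"targets": "0 0 0 0.1 0 0 0; 0 0 0 0.15 0 0 0; 0 0 0 0.2 0 0 0; 0 0 0 0.2 0 0 0; 0 0 0 0.2 0 0 0"}}

```text
time: 13.15
tool_pos: [566.5, -186.2, 44.4]
tcp_rot: [-180.0, 0.3, -3.6]
ft_force: [-15.1, 1.6, 6.5]
finger_gap: 0.0
```

The bar is at a firm stop (about 15 N), so the pack is against the fence. Backing off and going to the tab's +y side.

Request:
{"name": "apply_moves", "arguments": {"targets": "0 0 0 -0.8 0 0 0; 0 0 0 -1.5 0 -0.5 0; 0 0 0 -1.6 0 -2.5 0; 0 0 0 -1.6 -2 -4.5 0; 0 0 0 -1.6 -5 -4.7 0"}}

```text
time: 13.65
tool_pos: [558.7, -137.1, 96.3]
tcp_rot: [179.9, -0.4, -3.7]
ft_force: [0.7, 0.6, 0.5]
finger_gap: 0.1
```

Request:
{"name": "apply_moves", "arguments": {"targets": "0 0 0 0 -4 0 0; 0 0 0 0.2 -7.5 0 0; 0 0 0 0.4 -10.5 0 0; 0 0 0 0.6 -12.5 0 0; 0 0 0 0.7 -13.2 0 0"}}

```text
time: 14.15
tool_pos: [572.2, -2.1, 92.8]
tcp_rot: [-180.0, -0.1, -3.5]
ft_force: [1.1, -0.6, -0.8]
finger_gap: 0.1
```

Run:
```python
from h import *
f=(579,-150);fy=-3.65
for n in('top','scene'):
  for q,z in(('tab',58),('wedge',10),('knob',58),('pack',10),('bar',10)):
    for d in place_of(n,q)[:2]:
      w=onz(n,d['at'],z); print(n,q,round(d['confidence'],2),'nest',T((0,0),-fy,[[*(w-f),z]])[0].round(1))
go(T(f,fy,[[-18.5,144,0]])[0,:2],42,fy)
save('scene','c9.png',(170,290,230,390),5)
```

```text
top tab 0.61 nest [-295.9 -170.3   58. ]
top wedge 0.6 nest [-19.5  94.9  10. ]
top wedge 0.5 nest [-305.7 -156.2   10. ]
top knob 0.55 nest [ 118.1 -210.8   58. ]
top knob 0.5 nest [ -3.3 -34.8  58. ]
top pack 0.77 nest [51.  -6.8 10. ]
top bar 0.8 nest [13.8  0.8 10. ]
scene tab 0.69 nest [199.1 285.   58. ]
scene tab 0.64 nest [-12.8 116.3  58. ]
scene wedge 0.68 nest [-27.9  89.6  10. ]
scene wedge 0.49 nest [-274.3 -154.6   10. ]
scene knob 0.69 nest [-12.1 -34.3  58. ]
scene pack 0.65 nest [45.   0.5 10. ]
scene bar 0.66 nest [16.4  5.  10. ]
t 14.65 tcp [571.3  -4.8  91.7] [180.    0.   -3.7] turn [ 0.  0. -0.] shift cm [-0.16  0.04  4.97] gap -0.1 F [0.3 0.1 0.5]
```

View pics/c9.png

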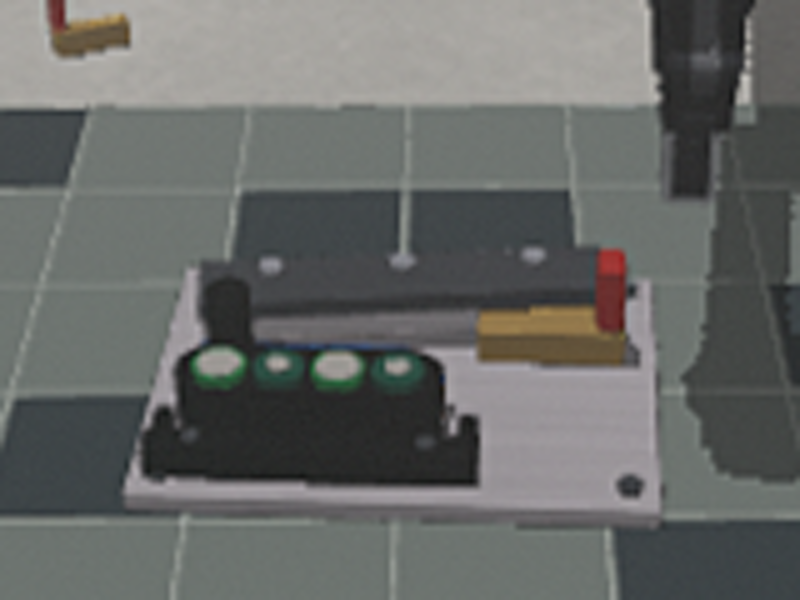

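The pack has moved toward the fence, its cell row is now at crop row 366, and the knob has moved forward. The wedge channel is open, and the fingers are clear to the right of the tab. Descending.

Request:
{"name": "apply_moves", "arguments": {"targets": "0 0 0 0 0 1.5 0; 0 0 0 0 0 3 0; 0 0 0 0 0 4.3 0; 0 0 0 0 0 4.9 0; 0 0 0 0 0 4.9 0"}}

```text
time: 15.2
tool_pos: [569.8, -3.9, 40.6]
tcp_rot: [-180.0, 0.2, -3.6]
ft_force: [-0.3, 0.6, 0.5]
finger_gap: 0.2
```

Request:
{"name": "apply_moves", "arguments": {"targets": "0 0 0 0 0.4 0 0; 0 0 0 0.1 0.9 0 0; 0 0 0 0.15 1.4 0 0; 0 0 0 0.2 1.9 0 0; 0 0 0 0.25 2.4 0 0"}}

```text
time: 15.7
tool_pos: [572.6, -28.8, 43.2]
tcp_rot: [-180.0, -0.0, -3.6]
ft_force: [-0.3, 0.6, 0.2]
finger_gap: -0.2
```

```bash
cat >> h.py <<'E'
def tab():
    im=snapshot('scene').astype(int); m=(im[...,0]>110)&(im[...,1]<70)&(im[...,2]<70); m[:200]=0;m[262:]=0;m[:,:250]=0;m[:,370:]=0
    r,c=np.nonzero(m)
    if len(r): 
        w=onz('scene',(r.min()+1.5,c.mean()),58); print('tab rows',r.min(),r.max(),'cols',c.min(),c.max(),'nest',T((0,0),3.65,[[*(w-np.array((579,-150))),58]])[0].round(1))
def nest():
    s=sense();print(round(s['time'],2),'tcp nest',T((0,0),3.65,[[*(s['tool_pos'][:2]-np.array((579,-150))),s['tool_pos'][2]]])[0].round(1),'F nest',T((0,0),3.65,[s['ft_force']])[0].round(1),'tau',s['wrist_torque'].round(2))
E
python3 -c "
from h import *
tab();nest();save('scene','c10.png',(170,290,230,390),5)"
```

```text
tab rows 220 234 cols 343 346 nest [-20.6 100.5  58. ]
15.75 tcp nest [-14.1 119.9  43.1] F nest [ 0.5 -0.6 -0.1] tau [0.05 0.01 0.04]
```

View pics/c10.png

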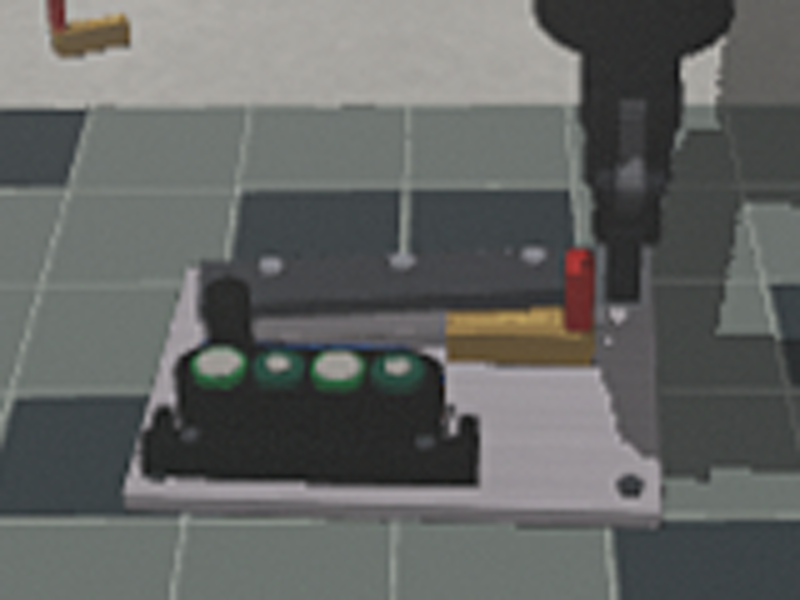

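The wedge is sliding along the ramp, with the tab now at crop column 580 and the fingers just behind it. Pushing on.

Request:
{"name": "apply_moves", "arguments": {"targets": "0 0 0 0.05 0.7 0 0; 0 0 0 0.15 1.5 0 0; 0 0 0 0.25 2.3 0 0; 0 0 0 0.35 3.1 0 0; 0 0 0 0.5 3.8 0 0"}}

```text
time: 16.3
tool_pos: [574.9, -67.3, 42.8]
tcp_rot: [180.0, 0.0, -3.6]
ft_force: [-0.5, 0.9, 1.0]
finger_gap: 0.0
```

```bash
python3 -c "
from h import *
nest();tab();nest()"
```

```text
16.3 tcp nest [-9.3 82.2 42.8] F nest [-0.6  0.9  1. ] tau [0.14 0.02 0.01]
tab rows 221 225 cols 324 328 nest [-14.9  62.1  58. ]
16.35 tcp nest [-9.1 81.3 42.8] F nest [-0.  -0.7 -0.7] tau [-0.03  0.02 -0.01]
```

Request:
{"name": "apply_moves", "arguments": {"targets": "0 0 0 0 0.3 0 0; 0 0 0 0.05 0.7 0 0; 0 0 0 0.1 1.1 0 0; 0 0 0 0.2 1.5 0 0; 0 0 0 0.2 1.7 0 0"}}

```text
time: 16.85
tool_pos: [575.9, -83.9, 42.8]
tcp_rot: [180.0, -0.0, -3.6]
ft_force: [-0.2, 0.9, -0.5]
finger_gap: -0.1
```

Request:
{"name": "apply_moves", "arguments": {"targets": "0 0 0 0 0.2 0 0; 0 0 0 0.05 0.4 0 0; 0 0 0 0.05 0.6 0 0; 0 0 0 0.1 0.8 0 0; 0 0 0 0.1 0.9 0 0"}}

```text
time: 17.35
tool_pos: [576.3, -92.8, 42.8]
tcp_rot: [180.0, -0.0, -3.6]
ft_force: [-0.1, 0.9, 0.2]
finger_gap: -0.0
```

Request:
{"name": "apply_moves", "arguments": {"targets": "0 0 0 0 0.1 0 0; 0 0 0 0.05 0.2 0 0; 0 0 0 0.05 0.3 0 0; 0 0 0 0.05 0.4 0 0; 0 0 0 0.05 0.5 0 0"}}

```text
time: 17.85
tool_pos: [576.5, -97.7, 42.8]
tcp_rot: [180.0, 0.0, -3.6]
ft_force: [-0.4, -0.1, 0.7]
finger_gap: -0.0
```

Request:
{"name": "apply_moves", "arguments": {"targets": "0 0 0 0 0.1 0 0; 0 0 0 0.05 0.2 0 0; 0 0 0 0.05 0.3 0 0; 0 0 0 0.05 0.4 0 0; 0 0 0 0.05 0.5 0 0"}}

```text
time: 18.35
tool_pos: [576.7, -102.7, 42.8]
tcp_rot: [180.0, -0.0, -3.6]
ft_force: [0.1, 0.7, 0.0]
finger_gap: 0.2
```

```bash
python3 -c "
from h import *
nest();tab();nest()"
```

```text
18.35 tcp nest [-5.3 47.1 42.8] F nest [0.1 0.7 0. ] tau [ 0.1  -0.04 -0.07]
tab rows 222 226 cols 307 311 nest [-9.3 26.7 58. ]
18.4 tcp nest [-5.4 46.9 42.8] F nest [-0.4  1.1  0.3] tau [ 0.1  -0.01 -0.02]
```

Request:
{"name": "apply_moves", "arguments": {"targets": "0 0 0 0 0.1 0 0; 0 0 0 0 0.2 0 0; 0 0 0 0 0.25 0 0; 0 0 0 0.05 0.3 0 0; 0 0 0 0.05 0.35 0 0"}}

```text
time: 18.9
tool_pos: [577.0, -106.2, 42.8]
tcp_rot: [180.0, -0.0, -3.6]
ft_force: [-0.6, -0.3, 0.0]
finger_gap: 0.1
```

Request:
{"name": "apply_moves", "arguments": {"targets": "0 0 0 0 0.1 0 0; 0 0 0 0 0.15 0 0; 0 0 0 0 0.2 0 0; 0 0 0 0.05 0.25 0 0; 0 0 0 0.05 0.3 0 0"}}

```text
time: 19.4
tool_pos: [577.2, -109.2, 42.8]
tcp_rot: [180.0, 0.0, -3.6]
ft_force: [-0.4, 0.5, 0.0]
finger_gap: -0.0
```

```bash
python3 -c "
from h import *
tab();nest()"
```

```text
tab rows 221 237 cols 303 306 nest [-12.5  19.7  58. ]
19.45 tcp nest [-4.3 40.5 42.8] F nest [-0.8  0.3 -0.4] tau [ 0.11 -0.04 -0.04]
```

Request:
{"name": "apply_moves", "arguments": {"targets": "0 0 0 0 0.1 0 0; 0 0 0 0 0.15 0 0; 0 0 0 0 0.2 0 0; 0 0 0 0 0.25 0 0; 0 0 0 0.05 0.3 0 0"}}

```text
time: 19.95
tool_pos: [577.3, -111.7, 42.7]
tcp_rot: [-180.0, 0.0, -3.6]
ft_force: [-0.8, 4.5, 0.7]
finger_gap: 0.0
```

```bash
python3 -c "
from h import *
tab();nest()"
```

```text
tab rows 221 226 cols 302 306 nest [-12.4  17.1  58. ]
20.0 tcp nest [-4.1 38.1 42.7] F nest [-1.2  4.1  0.4] tau [0.66 0.12 0.01]
```

Force is rising, so the wedge is starting to jam. Small steps up to about 12 N.

Request:
{"name": "apply_moves", "arguments": {"targets": "0 0 0 0 0.02 0 0; 0 0 0 0 0.04 0 0; 0 0 0 0 0.06 0 0; 0 0 0 0 0.06 0 0; 0 0 0 0 0.06 0 0"}}

```text
time: 20.5
tool_pos: [577.4, -111.8, 42.8]
tcp_rot: [-179.9, 0.0, -3.6]
ft_force: [-0.6, 7.0, 2.1]
finger_gap: -0.1
```

Request:
{"name": "apply_moves", "arguments": {"targets": "0 0 0 0 0.02 0 0; 0 0 0 0 0.04 0 0; 0 0 0 0 0.05 0 0; 0 0 0 0 0.05 0 0; 0 0 0 0 0.05 0 0"}}

```text
time: 21.0
tool_pos: [577.4, -111.9, 42.8]
tcp_rot: [-179.9, 0.0, -3.6]
ft_force: [-0.8, 7.7, 2.7]
finger_gap: -0.2
```

Request:
{"name": "apply_moves", "arguments": {"targets": "0 0 0 0 0.02 0 0; 0 0 0 0 0.03 0 0; 0 0 0 0 0.03 0 0; 0 0 0 0 0.03 0 0; 0 0 0 0 0.03 0 0"}}

```text
time: 21.5
tool_pos: [577.4, -112.0, 42.8]
tcp_rot: [-179.9, 0.0, -3.6]
ft_force: [-0.8, 8.8, 3.2]
finger_gap: -0.2
```

Request:
{"name": "apply_moves", "arguments": {"targets": "0 0 0 0 0.02 0 0; 0 0 0 0 0.04 0 0; 0 0 0 0 0.06 0 0; 0 0 0 0 0.07 0 0; 0 0 0 0 0.07 0 0"}}

```text
time: 22.0
tool_pos: [577.4, -112.2, 42.9]
tcp_rot: [-179.8, 0.0, -3.6]
ft_force: [-1.1, 11.9, 4.2]
finger_gap: -0.0
```

```bash
python3 -c "
from h import *
for i in range(4):tab();nest()"
```

```text
tab rows 221 226 cols 302 306 nest [-12.4  16.7  58. ]
22.05 tcp nest [-4.  37.7 42.9] F nest [-1.9 11.7  3.5] tau [ 1.91  0.16 -0.  ]
tab rows 221 226 cols 302 306 nest [-12.4  16.7  58. ]
22.1 tcp nest [-4.  37.7 42.9] F nest [-2.3 11.5  4.6] tau [ 1.89  0.18 -0.02]
tab rows 221 226 cols 302 306 nest [-12.4  16.7  58. ]
22.15 tcp nest [-4.  37.7 42.9] F nest [-1.4 11.8  4.7] tau [1.9  0.17 0.  ]
tab rows 221 226 cols 302 306 nest [-12.4  16.7  58. ]
22.2 tcp nest [-4.  37.7 42.9] F nest [-2.2 12.   4. ] tau [ 1.96  0.24 -0.03]
```

About 12 N, holding steady, with the wedge's origin near y = -7, inside the jam range. Backing off and lifting away.

Request:
{"name": "apply_moves", "arguments": {"targets": "0 0 0 0 -0.15 0 0; 0 0 0 0 -0.5 0 0; 0 0 0 0 -1.5 0 0; 0 0 0 0 -2.5 -0.5 0; 0 0 0 0 -2.7 -3 0"}}

```text
time: 22.7
tool_pos: [576.6, -85.3, 70.0]
tcp_rot: [-179.9, 0.3, -3.6]
ft_force: [0.6, 0.5, 0.2]
finger_gap: -0.2
```

Request:
{"name": "apply_moves", "arguments": {"targets": "0 0 0 -1 -4 -3 0; 0 0 0 -3 -8 -7 0; 0 0 0 -5 -12 -11 0; 0 0 0 -6 -16 -13 0; 0 0 0 -6.5 -18 -13.5 0"}}

```text
time: 23.2
tool_pos: [525.9, 98.9, 211.7]
tcp_rot: [-179.9, -0.3, -3.6]
ft_force: [0.1, 0.4, -0.6]
finger_gap: 0.2
```

Run:
```python
from h import *
tab();nest();tab()
im2=snapshot('scene');im1=snapshot('top')
a=cv2.resize(im2[190:280,250:370],None,fx=5,fy=5,interpolation=cv2.INTER_CUBIC)
b=cv2.resize(im1[135:215,285:392],None,fx=4.2,fy=4.2,interpolation=cv2.INTER_CUBIC)
w=max(a.shape[1],b.shape[1]);p=lambda o:cv2.copyMakeBorder(o,0,0,0,w-o.shape[1],0)
o=np.vstack([p(a),p(b)]);o=cv2.resize(o,None,fx=.75,fy=.75,interpolation=cv2.INTER_AREA);print(o.shape)
cv2.imwrite('pics/fin.png',o[:,:,::-1])
```

```text
tab rows 221 226 cols 302 307 nest [-12.5  18.9  58. ]
23.25 tcp nest [-69.3 249.4 213.3] F nest [-0.8  3.8  2.2] tau [ 0.09 -0.01  0.  ]
tab rows 221 226 cols 302 307 nest [-12.5  18.9  58. ]
(590, 450, 3)
```

View pics/fin.png

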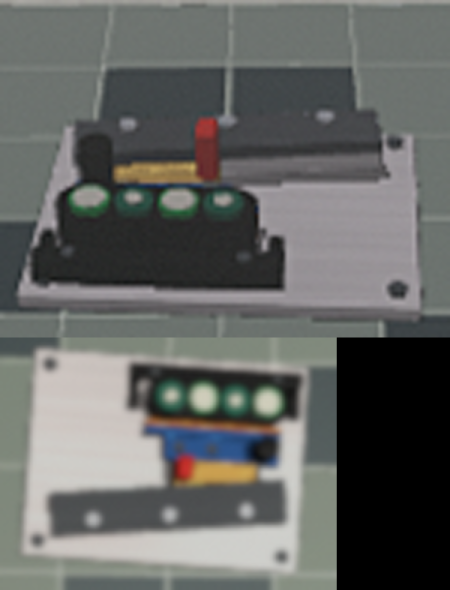

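Scene and top views: the pack sits upright between the lugs, touching the fence, with the bar's orange pad against it. The wedge is behind the bar, with the red tab near (150,205). The tab reading changed by 2 mm after release. That may only be the fingers no longer hiding its edge, so I'll feel for it with one more thumb push.

Request:
{"name": "apply_moves", "arguments": {"targets": "0 0 0 0.5 3 0.5 0; 0 0 0 2 7 2.5 0; 0 0 0 4 11 6 0; 0 0 0 6 15 9.5 0; 0 0 0 6.5 18 10.5 0"}}

```text
time: 23.9
tool_pos: [577.6, -89.6, 98.8]
tcp_rot: [-180.0, 0.3, -3.7]
ft_force: [-0.6, -0.1, -0.7]
finger_gap: -0.1
```

Request:
{"name": "apply_moves", "arguments": {"targets": "0 0 0 0 0 1.5 0; 0 0 0 0 0 3.5 0; 0 0 0 0 0 5 0; 0 0 0 0 0.5 5.5 0; 0 0 0 0 1 5.5 0"}}

```text
time: 24.4
tool_pos: [577.5, -97.3, 46.7]
tcp_rot: [-180.0, 0.1, -3.6]
ft_force: [0.5, -0.4, 0.5]
finger_gap: -0.1
```

```bash
python3 -c "
from h import *
tab();nest();tab();nest()"
```

```text
tab rows 221 226 cols 302 307 nest [-12.5  18.9  58. ]
24.45 tcp nest [-4.  51.6 47.9] F nest [ 0.2 -0.2  0.1] tau [-0.08 -0.04 -0.04]
tab rows 221 226 cols 302 307 nest [-12.5  18.9  58. ]
24.5 tcp nest [-3.3 51.9 48.6] F nest [ 0.5 -0.9 -0.5] tau [ 0.04 -0.02  0.04]
```

Request:
{"name": "apply_moves", "arguments": {"targets": "0 0 0 0 0.3 0.2 0; 0 0 0 0 0.6 0.4 0; 0 0 0 0 0.8 0.4 0; 0 0 0 0 0.9 0.4 0; 0 0 0 0 1 0.4 0"}}

```text
time: 25.0
tool_pos: [577.9, -107.4, 43.9]
tcp_rot: [180.0, -0.0, -3.6]
ft_force: [0.1, 0.3, 0.6]
finger_gap: 0.2
```

Request:
{"name": "apply_moves", "arguments": {"targets": "0 0 0 0 0.05 0 0; 0 0 0 0 0.1 0 0; 0 0 0 0 0.15 0 0; 0 0 0 0 0.2 0 0; 0 0 0 0 0.2 0 0"}}

```text
time: 25.5
tool_pos: [577.7, -109.3, 43.8]
tcp_rot: [180.0, 0.0, -3.6]
ft_force: [-0.5, -0.7, -0.0]
finger_gap: -0.2
```

```bash
python3 -c "
from h import *
nest();tab();nest()"
```

```text
25.5 tcp nest [-3.9 40.5 43.8] F nest [-0.5 -0.8 -0. ] tau [-0.01 -0.02  0.02]
tab rows 221 226 cols 302 306 nest [-12.4  17.9  58. ]
25.55 tcp nest [-3.9 40.5 43.8] F nest [ 0.4  0.8 -0.1] tau [ 0.01 -0.01 -0.06]
```

No contact at 40.5, so the wedge has not sprung back that far, and the tab reading does drop when the finger hides its edge. Going on to 12 N.

Request:
{"name": "apply_moves", "arguments": {"targets": "0 0 0 0 0.05 0 0; 0 0 0 0 0.1 0 0; 0 0 0 0 0.15 0 0; 0 0 0 0 0.2 0 0; 0 0 0 0 0.22 0 0"}}

```text
time: 26.05
tool_pos: [577.6, -111.6, 43.8]
tcp_rot: [180.0, -0.0, -3.6]
ft_force: [1.1, -1.4, 0.1]
finger_gap: -0.0
```

Request:
{"name": "apply_moves", "arguments": {"targets": "0 0 0 0 0.05 0 0; 0 0 0 0 0.1 0 0; 0 0 0 0 0.12 0 0; 0 0 0 0 0.15 0 0; 0 0 0 0 0.15 0 0"}}

```text
time: 26.55
tool_pos: [577.6, -112.1, 43.8]
tcp_rot: [-179.9, 0.0, -3.6]
ft_force: [0.6, 5.1, 1.9]
finger_gap: 0.1
```

```bash
python3 -c "
from h import *
nest();tab();nest()"
```

```text
26.55 tcp nest [-3.8 37.7 43.8] F nest [0.3 5.2 1.9] tau [ 0.99 -0.03 -0.  ]
tab rows 221 226 cols 302 306 nest [-12.4  17.   58. ]
26.6 tcp nest [-3.9 37.7 43.8] F nest [0.  5.8 0.9] tau [ 0.97 -0.02 -0.01]
```

The wedge stayed put: contact came at the same 37.7–38. A last top-up to about 12 N, then leave.

Request:
{"name": "apply_moves", "arguments": {"targets": "0 0 0 0 0.05 0 0; 0 0 0 0 0.1 0 0; 0 0 0 0 0.14 0 0; 0 0 0 0 0.17 0 0; 0 0 0 0 0.17 0 0"}}

```text
time: 27.1
tool_pos: [577.6, -112.3, 43.9]
tcp_rot: [-179.8, 0.0, -3.6]
ft_force: [0.3, 12.1, 3.0]
finger_gap: 0.1
```

Request:
{"name": "apply_moves", "arguments": {"targets": "0 0 0 0 -0.2 0 0; 0 0 0 0 -0.6 0 0; 0 0 0 0 -1.5 0 0; 0 0 0 0 -2.5 -0.5 0; 0 0 0 0 -2.7 -3 0"}}

```text
time: 27.6
tool_pos: [576.5, -85.7, 70.9]
tcp_rot: [-179.9, 0.4, -3.6]
ft_force: [-0.3, -0.0, -0.1]
finger_gap: -0.3
```

Request:
{"name": "apply_moves", "arguments": {"targets": "0 0 0 -1 -2 -3 0; 0 0 0 -3 -5 -7 0; 0 0 0 -4 -8 -10 0; 0 0 0 -4.5 -9.5 -11.5 0; 0 0 0 -4.5 -10 -12 0"}}

```text
time: 28.1
tool_pos: [541.4, 16.6, 196.5]
tcp_rot: [180.0, -0.2, -3.5]
ft_force: [0.6, -0.3, 0.7]
finger_gap: -0.2
```

```bash
python3 -c "
from h import *
tab();tab();nest();print(hand_in())"
```

```text
tab rows 221 226 cols 302 307 nest [-12.5  18.8  58. ]
tab rows 221 226 cols 302 307 nest [-12.5  18.8  58. ]
28.2 tcp nest [-48.5 162.5 193.9] F nest [ 0.7 -0.7 -0.2] tau [ 0.01 -0.01 -0.01]
the job is handed in; nothing more can be done
None
```

The pack is clamped in the weld nest, and I handed the job in at about 28 s with the arm clear of everything. It stands cells up on the bed. I pushed the bar until it stopped firmly at about 15 N with the pack against the fence. I then slid the wedge in behind the bar and jammed it with about 12 N.

- **Position:** the last pictures showed the pack upright between the lugs and touching the fence, the bar's pad against it and the wedge behind the bar.
- **Wedge hold:** the camera's tab reading moved about 2 mm after I let go, which could have meant the wedge had sprung back. I pushed it again, and contact came at the same place as before within about 0.5 mm, so it had not moved. It held at 12 N again and I let go. The 2 mm most likely comes from the finger hiding the tab's edge, as the reading moves the same way each time the finger comes near.
- **Not measured:** I could not read the clamp force on the pack directly, or test the hold by tugging the pack.
- **Other things on the mat:** I never went near them, apart from carrying the pack across the mat well above them.

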